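# Pack dentures in the flip-cap rack and lock it

### The job

Pack the finished dentures lying on the bench: flip open the caps of the rack, put each denture into a tube of its own, and press every cap of the rack fully shut, the empty ones too. Take the plaster cast off the rack's lock knob and put it on the bench clear of the rack; then, only when all caps are shut over the dentures, lock the rack: push the knob down, turn it a quarter turn clockwise and let it spring up into its seat. Leave the marker, mug and jar where they are.

Things in the scene. Friction and masses are not known exactly. Their poses are not given: they have to be found in the camera images.
- rack: aluminium base plate 110 (x) x 450 (y) x 12 mm, fixed to the bench, carrying in a row along its y axis three wide white tubes with flip caps and, at its -y end, a black bayonet lock knob. Origin: centre of the plate's underside; x points away from the robot, y to the robot's left (plus the rack's small yaw), z up. Tube axes at y = +175, +60 and -55 mm, knob axis at y = -175 mm, x = 0
- tube1 (a point): centre of the inner floor of the left (+y) tube (tube 1), 32 mm above the bench, axes as the rack. The tube is 88 mm outside, 82 mm inside, its rim 52 mm above this point (84 mm above the bench)
- hinge1 (a point): hinge of tube 1's cap: 47 mm behind (+x of) the tube's axis, 87 mm above the bench; the hinge axis runs along the rack's y. Axes as the rack
- tab1 (a point): point on the thumb tab of cap 1, 3 mm under its top edge; moves with the cap; when shut 70 mm in front of and 25 mm above the hinge. The cap is a grey disc 91 mm wide, 7 mm thick, its top 4 mm above the hinge; the tab stands 24 mm above it, 24 mm long (rack x), 10 mm thick (rack y). Pinched across the 10 mm from above it pivots between the fingers as they follow the arc
- cap1 (a joint): opening angle of cap 1 in rad: 0 fully shut, 1.9 leaning back fully open. The hinge is stiff (about 0.07 N m), the cap stays where it is left and does not fall shut. The middle cap may start anywhere between shut and well open; the others start shut
- tube2 (a point): centre of the inner floor of the middle tube (tube 2), 32 mm above the bench, axes as the rack. The tube is 88 mm outside, 82 mm inside, its rim 52 mm above this point (84 mm above the bench)
- hinge2 (a point): hinge of tube 2's cap: 47 mm behind (+x of) the tube's axis, 87 mm above the bench; the hinge axis runs along the rack's y. Axes as the rack
- tab2 (a point): point on the thumb tab of cap 2, 3 mm under its top edge; moves with the cap; when shut 70 mm in front of and 25 mm above the hinge. The cap is a grey disc 91 mm wide, 7 mm thick, its top 4 mm above the hinge; the tab stands 24 mm above it, 24 mm long (rack x), 10 mm thick (rack y). Pinched across the 10 mm from above it pivots between the fingers as they follow the arc
- cap2 (a joint): opening angle of cap 2 in rad: 0 fully shut, 1.9 leaning back fully open. The hinge is stiff (about 0.07 N m), the cap stays where it is left and does not fall shut. The middle cap may start anywhere between shut and well open; the others start shut
- tube3 (a point): centre of the inner floor of the right-hand tube (tube 3), 32 mm above the bench, axes as the rack. The tube is 88 mm outside, 82 mm inside, its rim 52 mm above this point (84 mm above the bench)
- hinge3 (a point): hinge of tube 3's cap: 47 mm behind (+x of) the tube's axis, 87 mm above the bench; the hinge axis runs along the rack's y. Axes as the rack
- tab3 (a point): point on the thumb tab of cap 3, 3 mm under its top edge; moves with the cap; when shut 70 mm in front of and 25 mm above the hinge. The cap is a grey disc 91 mm wide, 7 mm thick, its top 4 mm above the hinge; the tab stands 24 mm above it, 24 mm long (rack x), 10 mm thick (rack y). Pinched across the 10 mm from above it pivots between the fingers as they follow the arc
- cap3 (a joint): opening angle of cap 3 in rad: 0 fully shut, 1.9 leaning back fully open. The hinge is stiff (about 0.07 N m), the cap stays where it is left and does not fall shut. The middle cap may start anywhere between shut and well open; the others start shut
- knob (a point): centre of the flat top of the lock knob, 92 mm above the bench when up; a black block 64 x 36 mm and 24 mm high with rounded edges: its x axis runs across the 36 mm, its y axis along the 64 mm. The stem's lug shows in a J-shaped slot of the steel collar below it
- bayonet_turn (a joint): turn of the knob in rad, 0 unlocked (the start) to 1.40 fully turned, growing clockwise seen from above. It turns only while the knob is pushed down by more than about 9 mm
- bayonet_press (a joint): how far the knob is down, m: 0 up (unlocked, at rest) to 0.0115 at the bottom; spring of 3 N at the top and 10 N at the bottom. Seated and locked it has sprung back up to about 0.003 at the far end of the slot; let go half way it hangs at about 0.0085, not locked
- cast: blue-white plaster cast of a lower jaw, 60 (its x) x 71 (its y) x 41 mm, 110 g; at the start it stands on top of the lock knob. Origin: centre of its underside. Grip the base across its 60 mm, front to back, a few mm above the underside, at y about +12 mm, where the base is 17 mm high
- denture_a: acrylic denture (pink arch, white teeth), 51 x 60 x 20 mm, 24 g, flat on the bench, teeth up; two or three are present, absent ones read None. Origin: centre of its underside; x points to the rounded front (+25 mm; straight back edge at -25), y across (30 mm each way at the back). Only the lowest 11 mm are firm: pinch across (y) at x about -11 mm. A 32.5 mm circle about x = -7 mm holds its outline
- denture_b: acrylic denture (pink arch, white teeth), 51 x 60 x 20 mm, 24 g, flat on the bench, teeth up; two or three are present, absent ones read None. Origin: centre of its underside; x points to the rounded front (+25 mm; straight back edge at -25), y across (30 mm each way at the back). Only the lowest 11 mm are firm: pinch across (y) at x about -11 mm. A 32.5 mm circle about x = -7 mm holds its outline
- denture_c: acrylic denture (pink arch, white teeth), 51 x 60 x 20 mm, 24 g, flat on the bench, teeth up; two or three are present, absent ones read None. Origin: centre of its underside; x points to the rounded front (+25 mm; straight back edge at -25), y across (30 mm each way at the back). Only the lowest 11 mm are firm: pinch across (y) at x about -11 mm. A 32.5 mm circle about x = -7 mm holds its outline
- marker: marker pen, 135 mm long and 17 mm thick, lying on the bench; bystander. Origin: centre of its underside
- mug: white mug, 82 x 112 x 94 mm; bystander. Origin: centre of its underside
- jar: screw jar, 58 mm across, 50 mm high; bystander. Origin: centre of its underside

How it is judged:
By the outcome, as a careful person would: the job done as asked, in the order asked, and still so for the second after the job is handed in, with the robot touching nothing.
Of denture_a, denture_b, denture_c only 2 to 3 are there at a start; the rules pass over those that are not, and their reading is None.
At some moment in a run one of denture_a, denture_b, denture_c may be knocked a few centimetres aside while the robot is not near it.
Once in a run the grip may slacken for a moment while it holds something.
It also fails if it takes over 210 s, if anything falls off the work surface, if the arm or the gripper's body presses on something with over 40 N, if the wrist force passes 120 N, or if a joint passes its speed limit or range.

### The arm

A 6-joint arm with a two-finger parallel gripper is mounted at the origin on a cart in front of the work surface, level with it; the furniture and walls round the work are solid. World frame = base frame: x ahead of the robot, y to its left, z up, the work surface at z = 0. Lengths are in m, angles in rad, forces in N, time in s.
With the tool pointing down it reaches from about 0.275 to 0.825 m from the base axis. Payload 4.9 kg.
Tool frame: the origin (TCP) lies on the centre line of the jaws, within the pads' length; the fingertips stand 11 mm ahead of it and the grasp point (between the pads) lies 8 mm behind it; z points along the fingers, y is the line along which they close (so a half turn about z gives the same grasp; the last joint's range is limited). The gripper opens to 85 mm and grips with 20 to 120 N. Pads are 22 mm wide; open, the fingers measure 114 mm over their backs; the gripper's body (76 mm by 85 mm) begins 54 mm behind the grasp point. The pads swing forward as they close: fully open they stand 13 mm farther back than shut.
Start: joints at [-1.237, 0.326, -0.193, 1.052, 0, 1.437], TCP at [0.248, -0.491, 0.242] pointing down, gripper open.
Joint ranges: [-2.65, 2.65], [-0.97, 1.79], [-1.3, 1.35], [-1.93, 2.1], [-1.47, 1.37], [-3.14, 3.14]. Speed limits (rad/s): [2.57, 2.57, 3.14, 3.14, 3.14, 3.14].

### API

Orientations are given as a unit quaternion [w, x, y, z].
In Python, from cell import * gives the robot as it stands. Calls block until the motion is done:
- move_pose(position, orientation): joint-space move of the TCP to a pose.
- move_linear(position, speed=0.15, rotation=None, until_force=None): straight line of the TCP; rotation=None keeps the orientation; speed is the mean speed in m/s. With until_force (N) it stops when the force on the tool has changed by that much, and returns True; else False.
- goto_joints(angles): joint-space move.
- set_gripper(opening, grasp_force=None): opening from 0.0 (shut) to 1.0 (fully open); grasp_force is the grip in N (None keeps the last); returns when the fingers have stopped.
- wait(seconds).
- solve_ik(position, orientation): joint angles nearest the present ones, or None.
- camera(name): name is "scene" or "top" or "wrist"; returns (picture, depth): 480x640x3 uint8, red, green, blue; 480x640 float32, m along the optical axis (not along the pixel's ray), 0 where there is no reading.
- calibration(name): a dict with "mtx" (3x3 intrinsics, pixels), "extrinsics" (4x4, takes a point from world to camera coordinates); the wrist camera has in their place "hand_eye" (4x4, takes a point from camera to tool coordinates, whose origin is the TCP and whose axes are the flange's). Camera axes: x right, y down, z forward; pixel columns grow to the right and rows downward; lengths in m; the calibration is good to about 2 mm. A picture is of the moment at which its call begins: read the wrist's pose just before it. calibration takes no time and is no camera call.
A pose or a line that the arm cannot do raises PlanningError and nothing moves.
- close_job(): hands the job in; it is judged then, once.
Trained networks look in the newest picture that a camera, given by its name, has taken for a name from the list of things; names that differ only in an ending like _2 or _b are one class to them, and where a whole thing is asked for, a point or a joint stands for the part that bears it (a point fixed in the world has none). Each returns a list of dicts, best first, with "p" (0 to 1); they miss things now and then, are a little off and sometimes report something else, mostly with a low value. They report only what shows in the picture. A call takes as long as a camera call.
- boxes_of(camera, thing): "location" ([x, y, z] in m, in world coordinates, good to about 4 mm: the middle of the surface that is visible of it).
- mark_of(camera, thing): "location" ([x, y, z] in m, in world coordinates, good to about 4 mm: a listed point, or the origin of a listed thing).
Readings, each from a call of its own:
- get_clock(): time.
- get_joint_positions(): joint angles.
- get_joint_vel(): joint speeds.
- get_joint_efforts(): joint torques, N m.
- get_position(): TCP position.
- get_tool_rot(): TCP orientation.
- get_ft_force(): force on the tool from outside, world axes, zero at the start.
- get_moment(): the same for the moment, N m.
- get_gripper_width(): opening from 0.0 (shut) to 1.0 (fully open).
- get_finger_force(): force on a finger pad.
Only numpy, scipy, OpenCV 4.12 (cv2) and the standard library are available. Lean on these libraries where they do the work, as an engineer would, in place of code of your own. Each camera call takes 0.05 s, during which the arm holds its last target. There are 200 camera calls.

## Working session

There is one attempt and no reset: what is moved stays moved. The work goes in short steps, each a Python script; the robot and the scene stay as the last script left them, time stands still between calls to the robot, and variables do not carry over. Pictures are saved under pics/ and viewed, at most 14 in all, crops included, and the job is handed in when it is done.

```bash
ls; mkdir -p pics
python3 - <<'E'
from cell import *
import cv2
for n in ["scene","top"]:
    im,d=camera(n); cv2.imwrite(f"pics/{n}0.png",im[:,:,::-1])
    c=calibration(n); print(n,c["mtx"].tolist(),c["extrinsics"].round(3).tolist())
    for t in ["rack","tube1","tube2","tube3","hinge1","hinge2","hinge3","tab1","tab2","tab3","knob","cast","denture_a","marker","mug","jar"]:
        print(n,t,[(round(r["p"],2),[round(float(v),3) for v in r["location"]]) for r in mark_of(n,t)])
print(calibration("wrist"))
print(get_position(),get_tool_rot(),get_clock())
E
```

```text
cell.py
pics
scene [[544.9057877004067, 0.0, 320.25683271428153], [0.0, 544.9057877004067, 235.0576311782485], [0.0, 0.0, 1.0]] [[-0.687, -0.727, -0.008, 0.354], [-0.483, 0.465, -0.742, 0.359], [0.543, -0.506, -0.67, 1.155], [0.0, 0.0, 0.0, 1.0]]
scene rack [(0.86, [0.531, -0.098, -0.004]), (0.5, [0.55, 0.071, 0.03])]
scene tube1 [(0.92, [0.521, -0.157, 0.029]), (0.87, [0.546, 0.075, 0.03]), (0.74, [0.534, -0.046, 0.034]), (0.63, [0.595, -0.473, -0.001])]
scene tube2 [(0.92, [0.521, -0.157, 0.029]), (0.87, [0.546, 0.075, 0.03]), (0.74, [0.534, -0.046, 0.034]), (0.63, [0.595, -0.473, -0.001])]
scene tube3 [(0.92, [0.521, -0.157, 0.029]), (0.87, [0.546, 0.075, 0.03]), (0.74, [0.534, -0.046, 0.034]), (0.63, [0.595, -0.473, -0.001])]
scene hinge1 [(0.81, [0.599, 0.064, 0.09]), (0.68, [0.58, -0.046, 0.088])]
scene hinge2 [(0.81, [0.599, 0.064, 0.09]), (0.68, [0.58, -0.046, 0.088])]
scene hinge3 [(0.81, [0.599, 0.064, 0.09]), (0.68, [0.58, -0.046, 0.088])]
scene tab1 [(0.77, [0.501, -0.152, 0.111]), (0.74, [0.526, 0.079, 0.11]), (0.2, [0.569, -0.159, 0.087])]
scene tab2 [(0.77, [0.501, -0.
[... 2198 characters left out ...]
ug [(0.88, [0.596, -0.469, 0.003])]
top jar [(0.73, [0.691, 0.39, -0.002])]
{'mtx': array([[432.95169366,   0.        , 320.17881734],
       [  0.        , 432.95169366, 235.62725091],
       [  0.        ,   0.        ,   1.        ]]), 'hand_eye': array([[ 1.43982080e-03, -9.48782680e-01, -3.15926182e-01,
         8.10364074e-02],
       [ 9.99998953e-01,  1.32101948e-03,  5.90197670e-04,
        -7.12483594e-04],
       [-1.42624686e-04, -3.15926701e-01,  9.48783589e-01,
        -1.31637952e-01],
       [ 0.00000000e+00,  0.00000000e+00,  0.00000000e+00,
         1.00000000e+00]])}
[ 0.24802385 -0.4909096   0.24228727] [-9.77066386e-06  9.72770486e-01  2.31770535e-01  7.74045458e-06] 1.7
```

View pics/scene0.png

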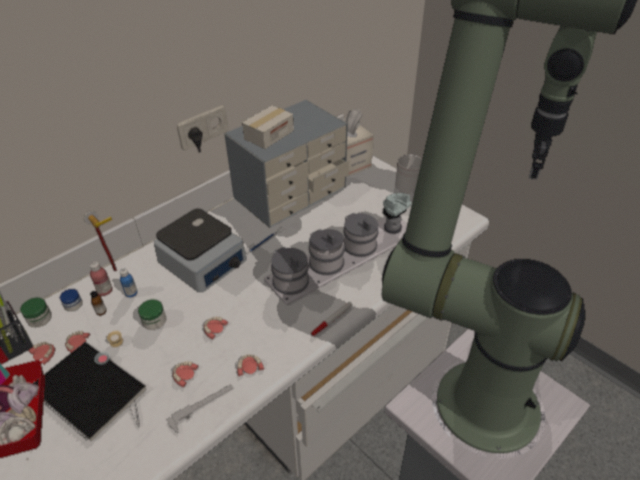

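View pics/top0.png

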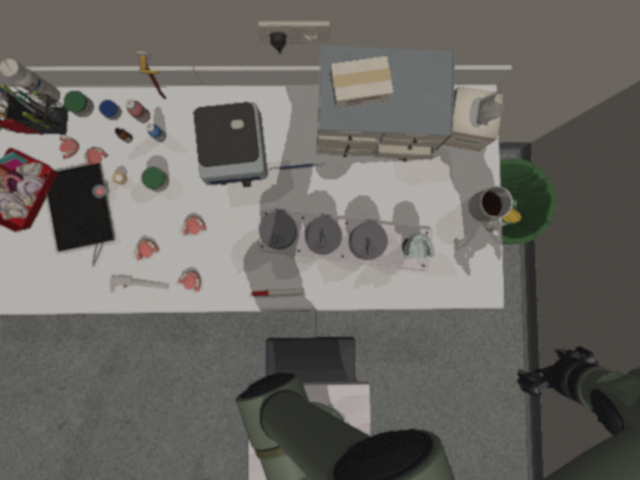

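Both pictures show three dentures, at top pixels (193,225), (147,248) and (190,280). The caps are at (279,229), (323,235) and (367,240), the cast is on the knob at (418,245), the marker is at (277,293), the mug at (495,202) and the jar at (153,177). Next: helpers and an IK check, then wrist views.

```bash
cat > h.py <<'E'
from cell import *
import numpy as np, cv2
from scipy.spatial.transform import Rotation as Rn
def Q(a):  # tool down, tool x at world angle a; closing line at a+-90deg
    return [0.,np.cos(a/2),np.sin(a/2),0.]
def wr(a): return (a+np.pi)%(2*np.pi)-np.pi
def Rt():
    w,x,y,z=get_tool_rot(); return Rn.from_quat([x,y,z,w]).as_matrix()
def wristT():
    T=np.eye(4);T[:3,:3]=Rt();T[:3,3]=get_position();return T@calibration("wrist")["hand_eye"]
def snap(name,fn=None):
    """picture, world xyz per pixel"""
    T=wristT() if name=="wrist" else np.linalg.inv(calibration(name)["extrinsics"])
    im,d=camera(name)
    K=calibration(name)["mtx"]; v,u=np.mgrid[:480,:640]
    P=np.stack([(u-K[0,2])/K[0,0]*d,(v-K[1,2])/K[1,1]*d,d],-1)@T[:3,:3].T+T[:3,3]
    P[d==0]=np.nan
    if fn: cv2.imwrite("pics/"+fn,im[:,:,::-1])
    return im,P
def marks(cam,t,pm=.3): return [(round(r["p"],2),np.round(r["location"],4)) for r in mark_of(cam,t) if r["p"]>pm]
def best_a(p,angs):
    j0=np.array(get_joint_positions());o=[]
    for a in angs:
        j=solve_ik(p,Q(a))
        if j is not None:o.append((np.abs(np.array(j)-j0).max(),a,j))
    return min(o,key=lambda t:t[0])[1] if o else None
E
python3 - <<'E'
from h import *
for p in [[.53,-.0,.3],[.506,-.275,.09],[.6,.07,.15],[.51,-.04,.11],[.5,.42,.01]]:
    for a in [-.126,np.pi-.126,1.45,-1.7]:
        j=solve_ik(p,Q(a)); print(p,a,None if j is None else np.round(j,2))
def look(p,a,fn):
    move_pose(p,Q(a)); im,P=snap("wrist",fn); return P
t=get_clock()
look([.42,-.03,.33],np.pi-.126,"w_rack.png")
print(get_clock()-t)
for n in ["tube1","hinge1","tab1","knob","cast"]: print(n,marks("wrist",n))
look([.40,.30,.30],np.pi,"w_dent.png")
print(marks("wrist","denture_a"),get_clock())
E
```

```text
[0.53, -0.0, 0.3] -0.126 [-0.14  0.26 -0.14  1.17  0.    3.13]
[0.53, -0.0, 0.3] 3.0155926535897932 [-0.14  0.26 -0.14  1.17  0.   -0.01]
[0.53, -0.0, 0.3] 1.45 [-0.14  0.26 -0.14  1.17  0.    1.55]
[0.53, -0.0, 0.3] -1.7 [-0.14  0.26 -0.14  1.17  0.   -1.58]
[0.506, -0.275, 0.09] -0.126 [-0.63  0.52 -0.32  0.73  0.    2.64]
[0.506, -0.275, 0.09] 3.0155926535897932 [-0.63  0.52 -0.32  0.73  0.   -0.5 ]
[0.506, -0.275, 0.09] 1.45 [-0.63  0.52 -0.32  0.73  0.    1.07]
[0.506, -0.275, 0.09] -1.7 [-0.63  0.52 -0.32  0.73  0.   -2.07]
[0.6, 0.07, 0.15] -0.126 [-0.01  0.5  -0.18  0.9   0.   -3.02]
[0.6, 0.07, 0.15] 3.0155926535897932 [-0.01  0.5  -0.18  0.9   0.    0.12]
[0.6, 0.07, 0.15] 1.45 [-0.01  0.5  -0.18  0.9   0.    1.69]
[0.6, 0.07, 0.15] -1.7 [-0.01  0.5  -0.18  0.9   0.   -1.45]
[0.51, -0.04, 0.11] -0.126 [-0.22  0.39 -0.48  0.71  0.    3.04]
[0.51, -0.04, 0.11] 3.0155926535897932 [-0.22  0.39 -0.48  0.71  0.   -0.1 ]
[0.51, -0.04, 0.11] 1.45 [-0.22  0.39 -0.48  0.71  0.    1.47]
[0.51, -0.04, 0.11] -1.7 [-0.22  0.39 -0.48  0.71  0.   -1.66]
[0.5, 0.42, 0.01] -0.126 [ 0.59  0.73 -0.16  0.68  0.   -2.43]
[0.5, 0.42, 0.01] 3.0155926535897932 [ 0.59  0.73 -0.16  0.68  0.    0.71]
[0.5, 0.42, 0.01] 1.45 [ 0.59  0.73 -0.16  0.68  0.    2.28]
[0.5, 0.42, 0.01] -1.7 [ 0.59  0.73 -0.16  0.68  0.   -0.86]
1.8667
tube1 [(0.71, array([ 0.5321, -0.0388,  0.0343]))]
hinge1 [(0.97, array([ 0.5779, -0.0427,  0.0886])), (0.91, array([0.596 , 0.0645, 0.0874])), (0.77, array([ 0.5653, -0.1615,  0.084 ]))]
tab1 [(0.82, array([ 0.5181, -0.0359,  0.1249])), (0.82, array([ 0.4938, -0.1525,  0.1098])), (0.56, array([0.5259, 0.0786, 0.1103]))]
knob [(0.74, array([0.5683, 0.3017, 0.0013]))]
cast [(0.97, array([ 0.5029, -0.2725,  0.0942]))]
[(0.69, array([4.291e-01, 3.051e-01, 4.000e-04])), (0.59, array([0.5091, 0.4272, 0.0044])), (0.57, array([ 5.696e-01,  2.971e-01, -2.000e-04]))] 5.175
```

View pics/w_rack.png

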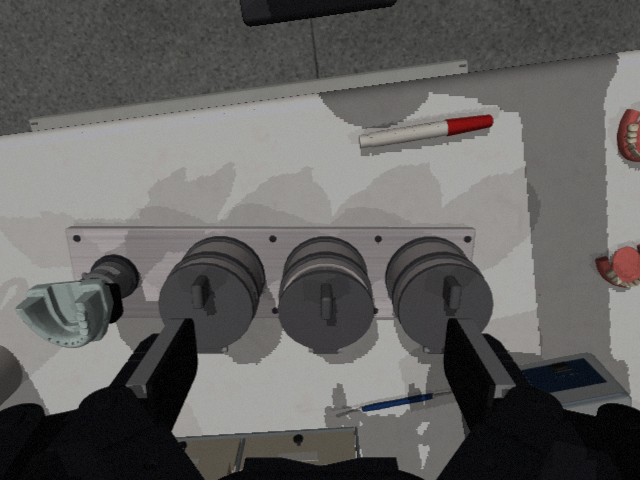

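View pics/w_dent.png

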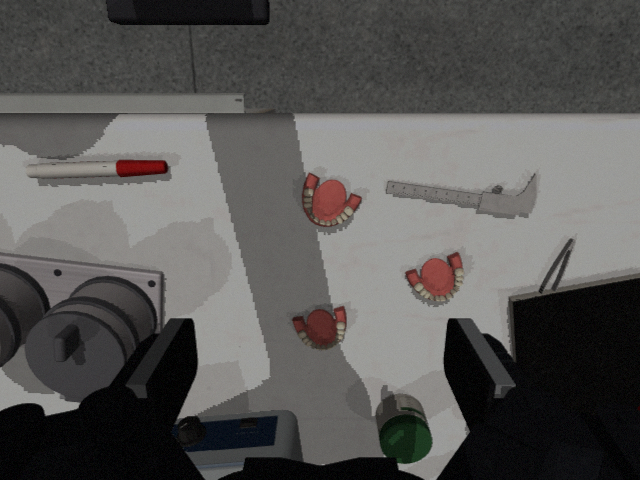

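The rack view shows cap 2 slightly open at (325,300), cap 1 at (440,290), cap 3 at (210,290) and the cast at (65,310). The denture view shows three dentures at (330,200), (436,278) and (321,325), with their rounded fronts pointing roughly +x (down in the image). Next, a close look at the cast with a height map.

```bash
cat >> h.py <<'E'
def fit_denture(P,c):
    """origin xy and heading of denture near c from world points"""
    m=(np.hypot(P[...,0]-c[0],P[...,1]-c[1])<.048)&(P[...,2]>.005)&(P[...,2]<.03)
    n,l,s,_=cv2.connectedComponentsWithStats(m.astype(np.uint8))
    k=1+np.argmax(s[1:,4]); xy=P[l==k][:,:2]
    h=cv2.convexHull((xy*1000).astype(np.float32))[:,0]; h=cv2.approxPolyDP(h[:,None],1.5,True)[:,0]
    e=np.roll(h,-1,0)-h; L=np.hypot(*e.T); i=L.argmax()
    mid=h[i]+e[i]/2; nrm=np.array([-e[i][1],e[i][0]])/L[i]
    if nrm@(h.mean(0)-mid)<0:nrm=-nrm
    d=(h-mid)@nrm; t=(h-mid)@(e[i]/L[i])
    return (mid+25*nrm)/1000,np.arctan2(nrm[1],nrm[0]),dict(n=len(xy),back=float(L[i]),depth=float(d.max()),w=float(np.ptp(t)),mid=float((t.max()+t.min())/2))
E
python3 - <<'E'
from h import *
im,P=snap("wrist")
for c in [(.427,.305),(.510,.425),(.572,.299)]: print(fit_denture(P,c))
move_pose([.42,-.25,.25],Q(np.pi)); im,P=snap("wrist")
print(marks("wrist","cast"),marks("wrist","knob"),get_clock())
m=(np.hypot(P[...,0]-.506,P[...,1]+.275)<.06)&(P[...,2]>.088)
H=np.zeros((130,130),np.float32)
for x,y,z in P[m]: 
    i=int(round((.571-x)*1000));j=int(round((-.21-y)*1000))
    if 0<=i<130 and 0<=j<130:H[i,j]=max(H[i,j],z)
v=np.clip((H-.085)/.055*255,0,255).astype(np.uint8)
v=cv2.resize(cv2.applyColorMap(v,cv2.COLORMAP_JET),(390,390),interpolation=0)
ys,xs=np.where(m); cr=im[max(ys.min()-15,0):ys.max()+15,max(xs.min()-15,0):xs.max()+15,::-1]
cr=cv2.resize(cr,(400,390)); cv2.imwrite("pics/cast.png",np.hstack([v,cr]))
r=cv2.minAreaRect((P[m][:,:2]*1000).astype(np.float32)); print(r)
E
```

```text
(array([0.4316073 , 0.31442654], dtype=float32), np.float32(-0.6400468), {'n': 2065, 'back': 30.267148971557617, 'depth': 48.8503303527832, 'w': 59.226593017578125, 'mid': 12.680953025817871})
(array([0.51406926, 0.41864166], dtype=float32), np.float32(0.5924177), {'n': 1793, 'back': 29.459491729736328, 'depth': 47.87334442138672, 'w': 59.4168701171875, 'mid': -11.300113677978516})
(array([0.56973106, 0.3121589 ], dtype=float32), np.float32(0.057565), {'n': 1607, 'back': 29.605649948120117, 'depth': 47.76248550415039, 'w': 57.96012496948242, 'mid': 12.861852645874023})
[(0.93, array([ 0.5043, -0.2723,  0.0903]))] [] 7.3667
((503.6839294433594, -272.3570251464844), (70.66188049316406, 59.457279205322266), 88.85316467285156)
```

View pics/cast.png

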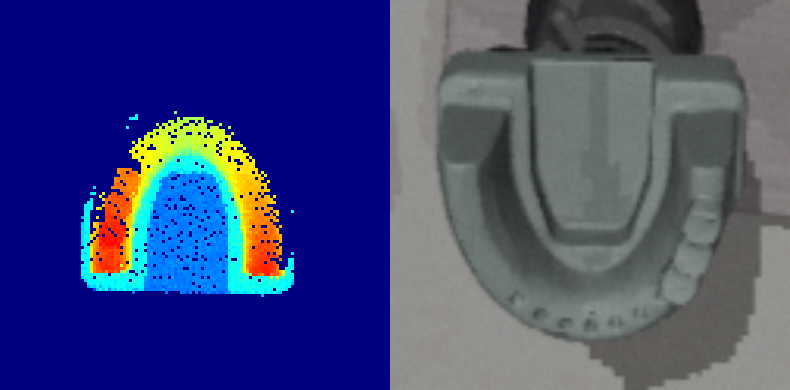

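The cast's rounded front points to world +x, and its rectangle (71 along y, 59 along x) is nearly aligned with the world axes at (0.504,-0.272). Next I touch the bench to measure the fingertip offset at two openings, then move the cast.

Run:
```python
from h import *
S=[.42,-.40]; a=np.pi/2-.02
set_gripper(1.0)
move_pose([*S,.06],Q(a))
for w in [1.0,.74]:
    set_gripper(w); move_linear([*S,.035],.15)
    r=move_linear([*S,-.002],.03,until_force=3); print(w,get_gripper_width(),r,get_position()[2],get_ft_force()); move_linear([*S,.05],.2)
print(get_clock())
```

```text
1.0 0.9992471446012445 False -0.0018123150130084946 [-0.04404973  0.40943711 -0.07624576]
0.74 0.7390894089470518 True 0.005153396202188712 [-0.97884022  1.11609786  6.13937088]
13.075
```

Run:
```python
from h import *
S=[.42,-.39]; a=np.pi/2-.02; g=[.504,-.2605]
set_gripper(1.0)
move_pose([*g,.17],Q(a)); move_linear([*g,.1005],.12); set_gripper(0.0,40)
print(get_gripper_width(),get_finger_force())
move_linear([*g,.16],.12); w=get_gripper_width(); print(w)
move_linear([*S,.12],.25); print(get_gripper_width())
r=move_linear([*S,.008],.06,until_force=3); print(r,get_position()[2],get_gripper_width())
set_gripper(0.95); move_linear([*S,.12],.25)
move_pose([.42,-.20,.30],Q(np.pi-.126)); im,P=snap("wrist","after_cast.png")
for n in ["tube1","hinge1","tab1","knob","cast"]: print(n,marks("wrist",n))
print(get_clock())
m=(np.hypot(P[...,0]-.504,P[...,1]+.275)<.05)&(abs(P[...,2]-.092)<.006)
print(cv2.minAreaRect((P[m][:,:2]*1000).astype(np.float32)),m.sum(),np.median(P[m][:,2]))
```

```text
0.6730128154142324 42.386428440513555
0.6719464115721405
0.6701958447010367
True 0.010213233176225741 0.6726993859758972
tube1 [(0.59, array([ 0.5335, -0.0369,  0.0334]))]
hinge1 [(0.72, array([ 0.5777, -0.0491,  0.0873])), (0.66, array([0.6002, 0.0675, 0.0886])), (0.57, array([ 0.5673, -0.1597,  0.0865]))]
tab1 [(0.96, array([ 0.4933, -0.1483,  0.1138])), (0.78, array([ 0.5167, -0.0342,  0.1221])), (0.35, array([ 0.4187, -0.4015,  0.0027]))]
knob [(0.64, array([ 0.5009, -0.2728,  0.0924]))]
cast [(0.89, array([ 0.4184, -0.4051,  0.0012]))]
20.85
((503.86181640625, -272.1641540527344), (63.892662048339844, 36.03977584838867), 82.70565795898438) 2730 0.09169032483874667
```

View pics/after_cast.png

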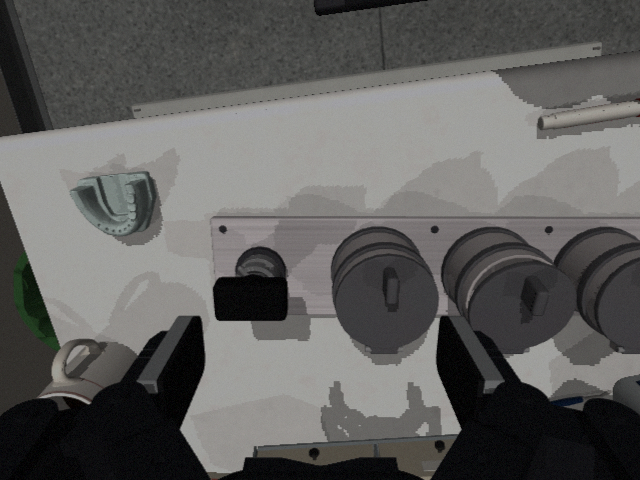

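The cast stands clear at (115,200) px. The knob at (250,298) px fits a 64×36 rectangle, which gives the rack yaw (-0.127). Opening the caps now, starting with cap 2.

```bash
cat >> h.py <<'E'
YAW=-.1274; EX=np.array([np.cos(YAW),np.sin(YAW)]); EY=np.array([-np.sin(YAW),np.cos(YAW)])
KN=np.array([.5039,-.2722]); TA=np.pi+YAW
TUBE={i:KN+EY*d for i,d in {1:.350,2:.235,3:.120}.items()}
def tab(i,th,r=0.):
    f=np.pi-np.arctan2(25,70)-th
    xy=TUBE[i]+EX*(.047+(.0743+r)*np.cos(f)); return np.array([*xy,.087+(.0743+r)*np.sin(f)])
def swing(i,t0,t1,v=.12,dz=0.):
    """pinch tab i at opening t0, carry to t1, let go and rise"""
    p=tab(i,t0); p[2]+=dz; set_gripper(.4)
    move_pose([p[0],p[1],max(p[2]+.04,.16)],Q(TA)); move_linear(p,.15); set_gripper(0.,30)
    ws=[round(get_gripper_width(),3)]
    n=int(np.ceil(abs(t1-t0)/.2))
    for t in np.linspace(t0,t1,n+1)[1:]:
        q=tab(i,t); q[2]+=dz; move_linear(q,v); ws.append(round(get_gripper_width(),3))
    set_gripper(.4); p=get_position(); move_linear([p[0],p[1],max(p[2]+.045,.17)],.25); return ws
E
python3 - <<'E'
from h import *
t=get_clock(); print(swing(2,.18,1.75),get_clock()-t)
move_pose([*(TUBE[2]-EX*.12),.30],Q(TA)); im,P=snap("wrist","cap2.png"); print(marks("wrist","tab2"),tab(2,1.75))
E
```

```text
[0.103, 0.103, 0.103, 0.104, 0.107, 0.106, 0.102, 0.1, 0.088] 5.0916999999999994
[(0.82, array([0.5224, 0.0757, 0.1097])), (0.82, array([ 0.4951, -0.1493,  0.1137])), (0.57, array([ 0.6051, -0.0479,  0.157 ]))] [ 0.61713854 -0.04978505  0.15139657]
```

View pics/cap2.png

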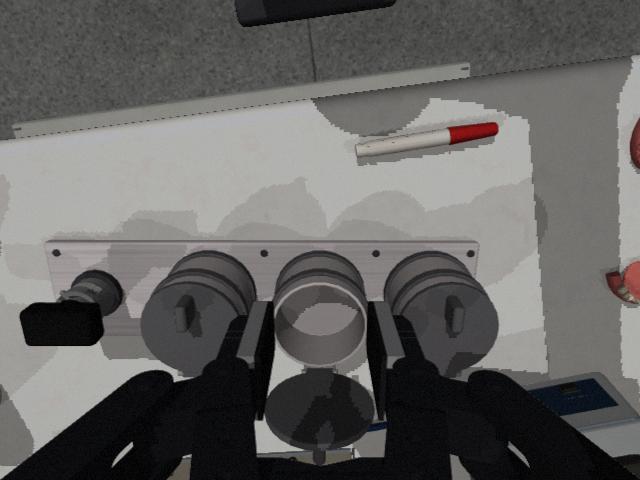

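Cap 2 is open: the tube mouth shows at (320,320) and the cap stands behind it. Now caps 1 and 3.

Run:
```python
from h import *
print(swing(3,0.,1.8)); print(swing(1,0.,1.8))
move_pose([.42,.25,.30],Q(np.pi)); im,P=snap("wrist","d2.png"); print(get_clock())
for _,c in marks("wrist","denture_a"):
    m=(np.hypot(P[...,0]-c[0],P[...,1]-c[1])<.045)&(P[...,2]>.004)&(P[...,2]<.03)
    print(c,cv2.minAreaRect((P[m][:,:2]*1000).astype(np.float32)),cv2.minEnclosingCircle((P[m][:,:2]*1000).astype(np.float32)))
im,P=snap("top"); print(marks("top","tab1",.15))
m=(P[...,2]>.125)&(P[...,0]>.5)&(P[...,0]<.67)&(P[...,1]>-.25)&(P[...,1]<.13)
for i in (1,2,3):
    q=P[m]; L=np.stack([(q[:,:2]-TUBE[i])@EX,(q[:,:2]-TUBE[i])@EY,q[:,2]],1); L=L[abs(L[:,1])<.04]
    print(i,len(L),L.min(0).round(3),L.max(0).round(3),np.median(L,0).round(3))
```

```text
[0.106, 0.11, 0.108, 0.105, 0.108, 0.107, 0.104, 0.1, 0.099, 0.005]
[0.11, 0.105, 0.109, 0.111, 0.104, 0.106, 0.11, 0.1, 0.1, 0.085]
38.4333
[0.4262 0.3042 0.0007] ((426.0260009765625, 308.8065185546875), (59.46476364135742, 50.00318908691406), 74.95002746582031) ((419.2511901855469, 308.9609680175781), 31.77257537841797)
[0.5068 0.4256 0.0032] ((506.6448059082031, 426.77789306640625), (47.06053924560547, 59.240055084228516), 34.1000862121582) ((502.1399841308594, 422.1114501953125), 31.53256607055664)
[ 5.671e-01  2.998e-01 -4.000e-04] ((565.1004028320312, 302.4792785644531), (41.37430953979492, 60.161865234375), 25.123973846435547) ((560.1075439453125, 299.466796875), 30.968994140625)
[(0.81, array([0.6248, 0.0655, 0.1622])), (0.78, array([ 0.5617, -0.048 ,  0.1608])), (0.55, array([ 0.5914, -0.164 ,  0.161 ]))]
1 238 [ 0.049 -0.039  0.125] [0.079 0.039 0.182] [ 0.052 -0.003  0.166]
2 410 [-0.007 -0.04   0.125] [0.036 0.04  0.17 ] [ 0.011 -0.002  0.148]
3 220 [ 0.047 -0.039  0.125] [0.077 0.04  0.182] [ 0.05  -0.001  0.168]
```

View pics/d2.png

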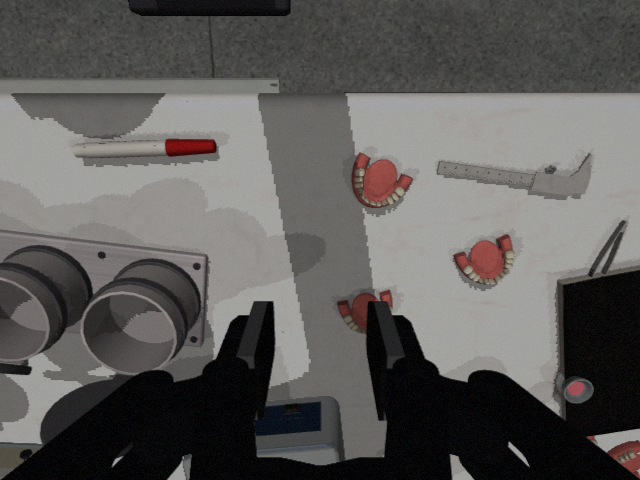

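Dentures are at (382,182), (485,260) and (366,310) px, the last one partly behind a finger. Caps 1 and 3 stand at about 1.6 rad, but cap 2 got pushed back to about 0.95 rad because I moved past it at z = 0.17. I'll travel higher, reopen cap 2 and add a symmetry-based denture fit.

```bash
sed -i 's/max(p\[2\]+.04,.16)/.23/; s/max(p\[2\]+.045,.17)/.23/' h.py
cat >> h.py <<'E'
def fit_d(P,c):
    m=(np.hypot(P[...,0]-c[0],P[...,1]-c[1])<.05)&(P[...,2]>.004)&(P[...,2]<.03)
    n,l,s,_=cv2.connectedComponentsWithStats(m.astype(np.uint8)); xy=P[l==1+np.argmax(s[1:,4])][:,:2]*1000
    hull=cv2.convexHull(xy.astype(np.float32))[:,0]
    best=None
    for h in np.radians(np.arange(-70,70.5,1)):
        A=np.array([[np.cos(h),np.sin(h)],[-np.sin(h),np.cos(h)]]); q=hull@A.T; mid=(q.max(0)+q.min(0))/2
        Z=[]
        for s in (1,-1):
            g=np.zeros((200,200),np.uint8); cv2.fillPoly(g,[np.round(((q-mid)*[1,s]*2+100)).astype(np.int32)],1); Z.append(g)
        iou=(Z[0]&Z[1]).sum()/(Z[0]|Z[1]).sum()
        if best is None or iou>best[0]: best=(iou,mid@A/1000,h,np.ptp(q,axis=0))
    return best
def pick(c):
    """hover, look, fit, grasp and lift; returns width"""
    set_gripper(1.0); move_pose([c[0],c[1],.2],Q(np.pi)); im,P=snap("wrist")
    k=[r[1][:2] for r in marks("wrist","denture_a",.15)]+[np.array(c)]
    c=min(k[:-1] or k,key=lambda v:np.hypot(*(v-np.array(c))))
    iou,o,h,e=fit_d(P,c); print("fit",iou.round(3),o.round(4),np.degrees(h),e.round(1))
    if iou<.93 or abs(e-[50,60]).max()>4: print("bad fit"); return None
    u=np.array([np.cos(h),np.sin(h)]); g=o-.011*u; a=h+np.pi
    move_pose([*g,.07],Q(a)); set_gripper(.9); move_linear([*g,.0085],.12); set_gripper(0.,25); w=get_gripper_width()
    move_linear([*g,.06],.15); print("grip",w,get_gripper_width(),get_finger_force()); return w
def drop(i):
    xy=TUBE[i]-EX*.004
    p=get_position(); move_linear([p[0],p[1],.2],.3); move_pose([*xy,.22],Q(TA)); print("held",get_gripper_width(),get_clock())
    move_linear([*xy,.097],.15); set_gripper(.85); move_linear([*xy,.22],.25)
E
python3 - <<'E'
from h import *
move_pose([*TUBE[2],.26],Q(TA))
print(swing(2,.95,1.75)); print(pick([.426,.307]),get_clock())
E
```

```text
[0.105, 0.103, 0.103, 0.108, 0.105]
fit 0.98 [0.4253 0.3068] -26.0 [49.9 59.5]
grip 0.6655349128382362 0.6613679273126415 26.182501459261402
0.6655349128382362 47.65
```

```bash
sed -i 's/\*xy,.097\]/*xy,.0935]/' h.py
python3 - <<'E'
from h import *
drop(1)
move_pose([*(TUBE[2]-EX*.10),.32],Q(TA)); im,P=snap("wrist","drop1.png"); print(get_clock())
print([(r["p"],np.round(r["location"],3)) for r in boxes_of("wrist","denture_a")],TUBE[1])
E
```

```text
held 0.666580559666912 49.3167
52.075
[(0.94, array([0.567, 0.29 , 0.009])), (0.85, array([0.558, 0.076, 0.044]))] [0.54836948 0.07496346]
```

View pics/drop1.png

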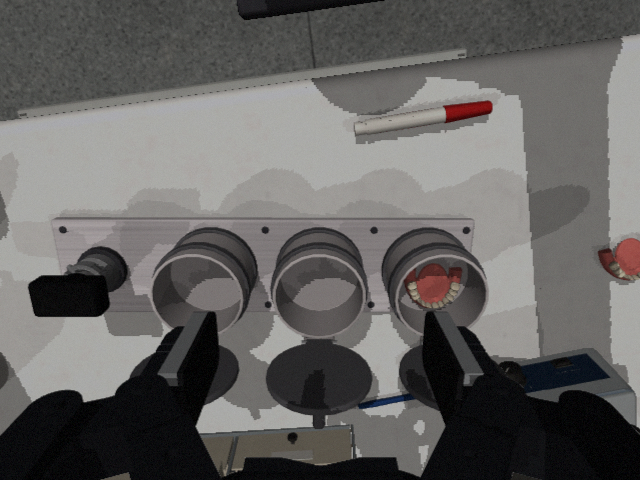

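The denture lies flat, teeth up, in tube 1 at (435,285) px. All three caps are open. Now the other two.

Run:
```python
from h import *
if pick([.567,.298]):
    drop(2)
    if pick([.507,.425]): drop(3)
move_pose([*(TUBE[2]-EX*.10),.32],Q(TA)); im,P=snap("wrist","drop23.png"); print(get_clock())
print(marks("wrist","tab1",.15))
q=P[(P[...,2]>.115)&(P[...,2]<.2)]
for i in (1,2,3):
    L=np.stack([(q[:,:2]-TUBE[i])@EX,(q[:,:2]-TUBE[i])@EY,q[:,2]],1); L=L[(abs(L[:,1])<.04)&(abs(L[:,0])<.1)]
    print(i,len(L),*[x.round(3) for x in (L.min(0),L.max(0))] if len(L) else [])
```

```text
fit 0.974 [0.5698 0.3015] 14.0 [49.7 59.8]
grip 0.6607451625684034 0.6660341246294186 26.160578263225034
held 0.6605237584452198 58.1333
fit 0.97 [0.5094 0.4263] 25.0 [50.5 59.8]
grip 0.6666878462423272 0.6666247009388007 26.686542907264084
held 0.6654492603889411 67.1917
69.95
[(0.67, array([ 0.6057, -0.0492,  0.1578]))]
1 910 [ 0.045 -0.04   0.115] [0.054 0.04  0.174]
2 5037 [ 0.044 -0.04   0.115] [0.077 0.04  0.181]
3 800 [ 0.043 -0.04   0.115] [0.051 0.04  0.172]
```

View pics/drop23.png

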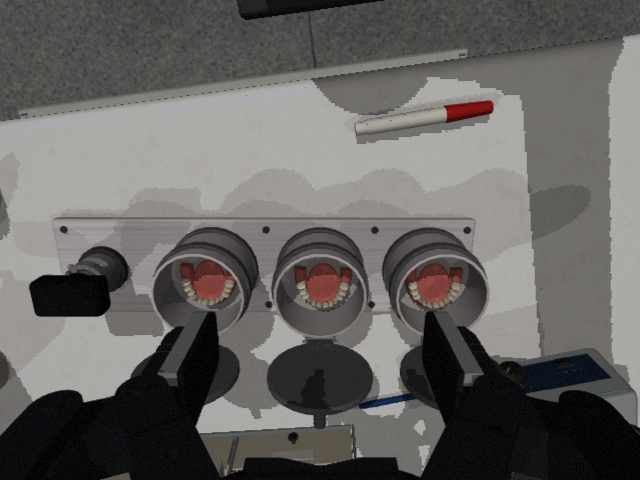

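All three dentures lie in their tubes at (208,283), (322,285) and (433,283) px, and the caps stand near 1.6 rad. Closing them and pressing each one down.

Run:
```python
from h import *
for i in (1,2,3):
    print(i,swing(i,1.58,0.0))
    p=tab(i,0); set_gripper(0.); move_linear([p[0],p[1],.15],.2)
    r=move_linear([p[0],p[1],.119],.04,until_force=20); print(r,get_position()[2],get_ft_force().round(1)); move_linear([p[0],p[1],.23],.3)
    print(get_clock())
move_pose([*(TUBE[2]-EX*.10),.32],Q(TA)); im,P=snap("wrist","shut.png")
print(marks("wrist","tab1",.15),[tab(i,0).round(4) for i in (1,2,3)])
for i in (1,2,3):
    L=np.stack([(P[...,:2]-TUBE[i])@EX,(P[...,:2]-TUBE[i])@EY,P[...,2]],-1)
    m=(abs(L[...,1])<.035)&(abs(L[...,1])>.009)&(abs(L[...,0])<.03)&(L[...,2]>.06)
    z=L[m]; A=np.c_[z[:,:2],np.ones(len(z))]; print(i,len(z),np.linalg.lstsq(A,z[:,2],rcond=None)[0].round(4))
```

```text
1 [0.105, 0.104, 0.106, 0.111, 0.112, 0.106, 0.108, 0.104, 0.107]
True 0.12558529341841376 [-3.1 -0.2 12.4]
77.6167
2 [0.109, 0.105, 0.107, 0.105, 0.109, 0.11, 0.105, 0.107, 0.113]
True 0.1255325758571955 [-3.2  1.  13. ]
84.9583
3 [0.106, 0.109, 0.11, 0.108, 0.104, 0.107, 0.107, 0.11, 0.109]
True 0.12556952042318156 [-2.2  1.4 13.1]
92.3083
[(0.78, array([0.5221, 0.0755, 0.1117])), (0.74, array([ 0.5118, -0.0377,  0.1124])), (0.63, array([ 0.4937, -0.1474,  0.1113]))] [array([0.5256, 0.0779, 0.112 ]), array([ 0.511 , -0.0362,  0.112 ]), array([ 0.4964, -0.1503,  0.112 ])]
1 3270 [0.0243 0.0108 0.0907]
2 2290 [0.0472 0.0038 0.0911]
3 3265 [ 0.0226 -0.0109  0.0908]
```

View pics/shut.png

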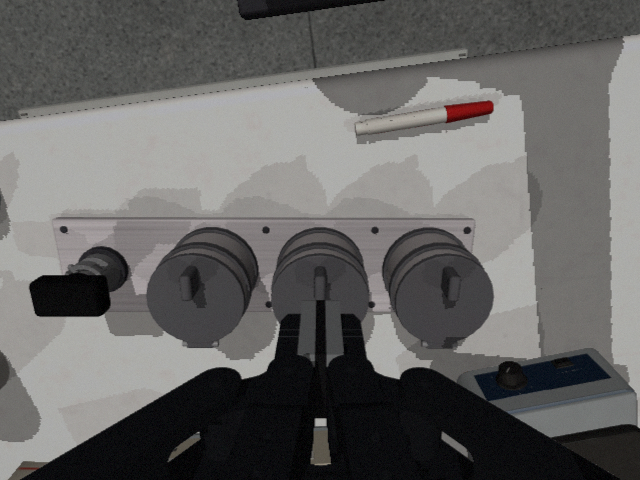

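All caps are flat and shut: the tab tops touched at 0.1146 m, against 0.115 m nominal. Locking the knob now.

Run:
```python
from h import *
a=YAW+np.pi/2; z=.081
set_gripper(.75); move_pose([*KN,.15],Q(a)); move_linear([*KN,z],.12); set_gripper(0.,70)
print("grip",get_gripper_width(),get_ft_force().round(1))
r=move_linear([*KN,z-.0125],.03,until_force=30); p=get_position(); print(r,p.round(4),get_ft_force().round(1))
for d in (.5,1.,1.45):
    move_pose([*KN,p[2]],Q(a-d)); print(d,get_ft_force().round(1),get_moment().round(2),get_gripper_width())
move_linear([*KN,z-.003],.04); print(get_ft_force().round(1))
set_gripper(.75); move_linear([*KN,.18],.2)
move_pose([*(KN-EX*.08),.25],Q(TA)); im,P=snap("wrist","knob.png"); print(get_clock())
m=(np.hypot(P[...,0]-KN[0],P[...,1]-KN[1])<.045)&(P[...,2]>.075)&(P[...,2]<.1)
print(cv2.minAreaRect((P[m][:,:2]*1000).astype(np.float32)),np.percentile(P[m][:,2],[10,50,90]))
```

```text
grip 0.4045142852388213 [ 2.6 -0.2  2.3]
True [ 0.505  -0.2727  0.0712] [-2.1  1.9  8.7]
0.5 [ 4. -0.  8.] [ 0.27 -0.24  0.  ] 0.4083954855687009
1.0 [ 2.8 -0.9  6.9] [ 0.28 -0.4   0.05] 0.4020144098035351
1.45 [ 3.1 -1.5  7. ] [-0.04 -0.74  1.74] 0.4020685574000231
[ 5.4 -2.1  3.3]
102.0833
((503.73736572265625, -272.4022521972656), (64.06074523925781, 36.12645721435547), 2.5256764888763428) [0.08530979 0.08891241 0.08993272]
```

View pics/knob.png

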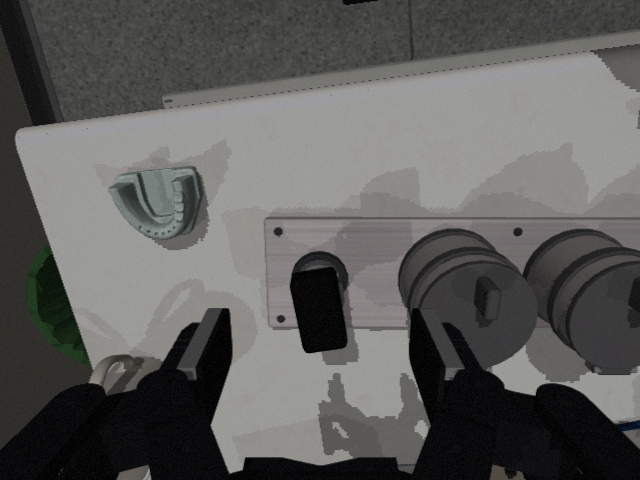

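The knob turned 80° (1.40 rad) and its top is at 0.089 m, 3 mm down, so it is seated and locked. A last check from above, then hand in.

Run:
```python
from h import *
move_pose([.35,-.15,.35],Q(TA)); im,P=snap("top")
for t in ["tab1","cast","marker","mug","jar"]: print(t,marks("top",t))
close_job(); print(get_clock())
```

```text
tab1 [(0.96, array([ 0.4981, -0.1514,  0.1148])), (0.79, array([ 0.515 , -0.0405,  0.1142])), (0.73, array([0.5245, 0.0768, 0.1122])), (0.42, array([ 3.885e-01,  8.040e-02, -2.000e-04]))]
cast [(0.78, array([ 0.4205, -0.4044,  0.001 ]))]
marker [(0.86, array([3.91e-01, 8.03e-02, 3.00e-04]))]
mug [(0.78, array([ 0.5983, -0.4721, -0.0013]))]
jar [(0.83, array([ 0.6917,  0.3918, -0.0028]))]
the job is handed in; nothing more can be done
the job is handed in; nothing more can be done
```

The job is handed in: each of the three dentures is in its own tube with all caps pressed shut, the cast is on the bench clear of the rack, the knob is locked (1.40 rad, sprung back to 3 mm), and the marker, mug and jar are where they were.

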